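# Form a brass blank in the bench hydraulic press

### The arm

A 7-joint arm with a two-finger parallel gripper is mounted at the origin on the work surface. World frame = base frame: x ahead of the robot, y to its left, z up, the work surface at z = 0. Lengths are in m, angles in degrees, forces in N, time in s.
With the tool pointing down it reaches from about 0.4 to 0.85 m from the base axis. Payload 6.9 kg.
Tool frame: the origin (TCP) lies midway between the tips of the shut fingers; the grasp point (between the pads) lies arm.pinch_z behind it (arm.pinch_z is the distance from the TCP to the grasp point, in m); z points along the fingers, y is the line along which they close (so a half turn about z gives the same grasp; the last joint's range is limited). The gripper opens to 85 mm and grips with 20 to 120 N. Pads are 22 mm wide; open, the fingers measure 114 mm over their backs; the gripper's body (76 mm by 85 mm) begins 54 mm behind the grasp point. The pads swing forward as they close: fully open they stand 13 mm farther back than shut.
Start: joints at [76.461, 29.078, -13.613, 85.955, 7.202, 65.827, -8.869], TCP at [0.209, -0.589, 0.231] pointing down, gripper open.
Joint ranges: [-176.47, 176.47], [-13.61, 117.27], [-81.72, 77.17], [0.22, 143.17], [-87.28, 267.28], [10, 112.55], [-165.47, 165.47]. Speed limits (degrees/s): [136.94, 136.94, 180, 180, 180, 180, 180].

### API

Orientations are given as a 3x3 rotation matrix whose columns are the frame's x, y, z axes.
In Python, from station import arm gives the robot as it stands.
- The arm moves only by the tool drive_tool, never from a script. Its argument "series" is a list of rows, each an object with "claw": the opening, from 0 (shut) to 1 (fully open); "translation": the shift along the tool's x, y, z as a fraction of full scale, a list of three; "spin": the turn about the tool's z as a fraction of full scale. A call has 1 to 20 rows; each row is the pose to reach, as a shift and turn from the pose commanded when the call began, along the tool's axes at that moment, turning the shorter way round; what a row does not reach only later rows make up. Full scale, the value 1, is 500 mm for a shift and 180 degrees for a turn. A row lasts 1/10 s, in which the tool goes at most 50 mm and 8.59 degrees, less where a joint would pass 70% of its speed; a pose out of reach is approached as far as the arm can. A call with a number of a shift or a turn outside -1 to 1 is refused whole. A call with a gripper value outside its range is refused whole. The fingers move at their own pace and stop on an object; "grip_force" is the grip in N (left out, the last holds). Time passes only in rows, so rows that repeat a pose let the fingers close. It gives the time, the measured TCP pose, the force, the opening and the grip force at its end, in the units of the state.
- arm.sense(): the state, without advancing time (a new reading comes with each control period).
- arm.grab_frame(name): name is "scene" or "top" or "wrist"; returns the picture (480x640x3 uint8, blue, green, red); there is no depth.
- arm.camera_params(name): a dict with "fx", "fy", "cx", "cy" (pixels), "rvec" (rotation vector, rad) and "tvec" (3), from world to camera coordinates, as OpenCV has them. Camera axes: x right, y down, z forward; pixel columns grow to the right and rows downward; lengths in m; the calibration is good to about 2 mm. A picture is of the moment at which its call begins: read the wrist's pose just before it. camera_params takes no time and is no camera call; for the wrist camera it gives the pose at the moment of the call.
- arm.close_job(): hands the job in; it is judged then, once.
Trained networks look in the newest picture that a camera, given by its name, has taken for a name from the list of things; names that differ only in an ending like _2 or _b are one class to them, and where a whole thing is asked for, a point or a joint stands for the part that bears it (a point fixed in the world has none). Each returns a list of dicts, best first, with "p" (0 to 1); they miss things now and then, are a little off and sometimes report something else, mostly with a low value. They report only what shows in the picture. A call takes as long as a camera call. They do not tell look-alikes from the thing itself.
- arm.search_frame(camera, target): "centre" ([column, row] in pixels, amid what is visible of it).
- arm.place_of(camera, target): "centre" ([column, row] in pixels: a listed point, or the origin of a listed thing).
The state is a dict: "time_s": time; "q": joint angles; "qd": joint speeds; "joint_torque": joint torques, N m; "tool_pos": TCP position; "orientation": TCP orientation; "wrist_force": force on the tool from outside, world axes, zero at the start; "torque": the same for the moment, N m; "width": opening from 0.0 (shut) to 1.0 (fully open); "gripper_force": force on a finger pad.
Only numpy, scipy, OpenCV 4.12 (cv2) and the standard library are available. Lean on these libraries where they do the work, as an engineer would, in place of code of your own. Each camera call takes 0.05 s, during which the arm holds its last target. There are 200 camera calls.

### The job

Set the loaded die carrier flat on the press bed, die end first, and slide it between the guides fully home against the back stop. Then pump the press with at least three full strokes of its hand lever, each right down to the stop and right back up, and after that push the release plunger fully in and let it come back out. Leave the carrier home in the press and do not disturb the other things on the bench.

Things in the scene. Friction and masses are not known exactly. Their poses are not given: they have to be found in the camera images.
- press: fixed bench hydraulic press. Origin on the bench under the ram axis; x points into it (carriers enter along +x from the open side -x), y left, z up. Grey columns 50 x 40 mm at y = +-105 mm, head beam 60 mm deep, from 260 to 330 mm up; ram pad 68 mm across, underside 90 mm up. Pump reservoir box on its -y side: x -150 to 0, y -210 to -125 mm, 100 mm high.
- press_bed (a point): middle of the bed's loading edge, on its top (press frame -205, 0, 45 mm), axes as the press. The flat dark bed is 150 mm wide, its top 45 mm above the bench, x = -205 to +55 mm. Two steel guides 12 mm high are 88 mm apart from x = -80 mm to the stop, and flare to about 106 mm apart at x = -200 mm.
- press_stop (a point): point on the bed's top surface at the foot of the back stop's front face, midway between the guides (press frame 30, 0, 45 mm); axes as the press. The middle of the carrier's lower front edge belongs here. The stop is 18 mm high.
- carrier: loose die carrier, 0.35 to 0.6 kg: aluminium plate 210 (x) x 80 (y) x 10 mm, with an upright steel handle block (40 along x, 16 along y, top 60 mm above the underside, centred at x = -35 mm) and a round die under a brass blank at its front end (centre x = +72, top 26 mm up). Origin: centre of the underside; +x towards the die, z up. Balances within 40 mm of the handle.
- carrier_front (a point): middle of the carrier plate's lower front edge (carrier frame 105, 0, 0 mm)
- carrier_handle (a point): middle of the top of the carrier's handle block (carrier frame -35, 0, 60 mm); axes as the carrier
- lever (a joint): the pump's hand lever: 0 at the top, where it rises outward at 0.42 rad above level; 0.8 rad fully down at its stop, 0.38 rad below level. A spring returns it to 0; it swings in a vertical plane. Pushing at lever_grip takes about 4 N at the top and 12 N at the bottom.
- lever_grip (a point): point on the axis of the lever's black rubber sleeve (28 mm thick, from 130 to 230 mm out along the lever), 190 mm from the hinge. It moves with the lever; its own -y axis points outward along the lever.
- lever_hinge (a point): point on the lever's level hinge axis (press frame -50, -210, 140 mm), axes as the press; the hinge axis is the press x axis and the lever stretches out to the press's -y side
- release (a joint): the release plunger's depth: 0 out, 0.014 m fully in. Sprung: about 3 N to start, 8 N fully in; it comes back out by itself.
- release_top (a point): middle of the top of the release plunger's round steel head (40 mm across, 40 mm above the reservoir's top when out), on the reservoir at press frame -115, -165, 140 mm. Pushed straight down.
- cup: bystander, loose: white plastic cup, 84 mm across the rim, 95 mm tall, standing; origin at the centre of its underside
- brass_sheet: bystander, loose: flat brass sheet 100 x 70 x 6 mm, lying; origin at the centre of its underside
- bench_pin: bystander, loose: light wooden V-notched bench pin, about 155 x 75 x 18 mm, lying; origin near the centre of its underside
- hammer: bystander, loose: hammer 250 mm long, lying; origin under its middle, x along it
- bench_block: bystander, loose: steel block 90 x 90 x 25 mm; origin at the centre of its underside
- mandrel: bystander, loose: tapered steel ring mandrel standing upright, 200 mm tall, foot 48 mm across; origin at the centre of its underside
- jar: bystander, loose: glass jar 68 mm across, 90 mm tall, standing; origin at the centre of its underside
There are look-alikes about, which are no part of the job. Of the things that look like the carrier, the largest one is meant.

How it is judged (in metres and radians):
On the way, in this order (a step that is already met when the one before it is completed fails the run):
1. the die carrier lies in the press bed, front edge home against the back stop (x of carrier_front in the frame of press_stop between -0.006 and 0.006 m and y of carrier_front in the frame of press_stop between -0.009 and 0.009 m and z of carrier_front in the frame of press_stop between -0.005 and 0.005 m and angle between the x axis of carrier and the x axis of press, either way round below 0.1 rad and angle between carrier's own z axis and vertical below 0.06 rad), for 0.3 s.
2. first stroke: lever pushed down to the end of its travel (value of joint lever above 0.74 rad), for 0.05 s.
3. first stroke: lever back at the top (value of joint lever below 0.06 rad), for 0.05 s.
4. second stroke: lever pushed down to the end of its travel (value of joint lever above 0.74 rad), for 0.05 s.
5. second stroke: lever back at the top (value of joint lever below 0.06 rad), for 0.05 s.
6. third stroke: lever pushed down to the end of its travel (value of joint lever above 0.74 rad), for 0.05 s.
7. third stroke: lever back at the top (value of joint lever below 0.06 rad), for 0.05 s.
8. release plunger pushed fully in (value of joint release above 0.0115 m), for 0.1 s.
At the end, for the whole second after the job is handed in: The carrier lies still and flat on the press bed with its front edge within 6 mm of the back stop, within 9 mm of the middle and within 0.1 rad of square; the lever is back at the top (within 0.06 rad) and the release plunger is back out (within 3 mm) (all of step 1 and value of joint lever below 0.06 rad and value of joint release below 0.003 m and linear speed of carrier below 0.01 m/s); the robot touches nothing.
It fails at once if a bystander is moved more than 30 mm (distance of any of cup, brass_sheet, bench_pin, hammer, bench_block, mandrel, jar from where it was at the start of the episode above 0.03 m).
It also fails if it takes over 72 s, if anything falls off the work surface, if the arm or the gripper's body presses on something with over 40 N, if the wrist force passes 120 N, or if a joint passes its speed limit or range.

## Working session

There is one attempt and no reset: what is moved stays moved. The work goes in short steps, Python scripts to look and compute and a tool call to move; the robot and the scene stay as the last step left them, time stands still between calls to the robot, and variables do not carry over. Pictures are saved under pics/ and viewed, at most 10 in all, crops included, and the job is handed in when it is done.

Besides the shell and the picture viewer there is one more tool, called after ">>>" as name([rows], argument=value, ...), one row to a line, values as JSON. drive_tool: Moves the arm, as the interface text tells. Shift numbers are shares of 500 mm and turn numbers shares of 180 degrees, none past 1 either way. Its arguments: {"type":"object","properties":{"series":{"type":"array"},"grip_force":{"type":"number"}},"required":["series"]}

```bash
ls; mkdir -p pics; cat > h.py <<'E'
import numpy as np, cv2
from station import arm
def cam(n):
    c=arm.camera_params(n); K=np.array([[c['fx'],0,c['cx']],[0,c['fy'],c['cy']],[0,0,1.]])
    R=cv2.Rodrigues(np.array(c['rvec'],float))[0]; return K,R,np.array(c['tvec'],float).ravel()
def onz(C,p,z):
    K,R,t=C; d=R.T@np.linalg.inv(K)@np.array([p[0],p[1],1.]); o=-R.T@t
    return o+d*(z-o[2])/d[2]
def tri(obs):
    A=np.zeros((3,3));b=np.zeros(3)
    for C,p in obs:
        K,R,t=C; d=R.T@np.linalg.inv(K)@np.array([p[0],p[1],1.]); d/=np.linalg.norm(d); o=-R.T@t
        P=np.eye(3)-np.outer(d,d);A+=P;b+=P@o
    x=np.linalg.solve(A,b); return x,[np.round(proj(C,x)-p,1) for C,p in obs]
def proj(C,X):
    K,R,t=C; c=K@(R@np.asarray(X,float)+t); return c[:2]/c[2]
E
python3 - <<'E'
from h import *
for n in ["scene","top","wrist"]:
    im=arm.grab_frame(n); cv2.imwrite(f"pics/{n}0.png",im)
    print(n, -cam(n)[1].T@cam(n)[2])
    if n=="wrist": continue
    for t in ["carrier","carrier_front","carrier_handle","press_bed","press_stop","lever_grip","lever_hinge","release_top","press"]:
        print(t,[(np.round(r['centre']).tolist(),round(r['p'],2)) for r in arm.place_of(n,t)[:4]])
s=arm.sense();print(s['time_s'],s['orientation'],arm.pinch_z)
E
```

```text
pics
scene [ 1.47547047 -0.0190834   0.98606832]
carrier [([271.0, 211.0], 0.92), ([226.0, 250.0], 0.86), ([170.0, 227.0], 0.63)]
carrier_front [([283.0, 222.0], 0.92), ([193.0, 227.0], 0.9), ([210.0, 274.0], 0.55)]
carrier_handle [([158.0, 214.0], 0.86), ([270.0, 195.0], 0.66), ([229.0, 226.0], 0.6)]
press_bed [([459.0, 252.0], 0.6)]
press_stop [([464.0, 306.0], 0.56)]
lever_grip [([330.0, 227.0], 0.61)]
lever_hinge [([389.0, 256.0], 0.61)]
release_top [([406.0, 241.0], 0.65)]
press [([455.0, 307.0], 0.85)]
top [ 0.3268325  -0.07911472  1.32547301]
carrier [([379.0, 342.0], 0.96), ([426.0, 274.0], 0.67), ([491.0, 305.0], 0.58)]
carrier_front [([365.0, 322.0], 0.75), ([467.0, 302.0], 0.72), ([430.0, 241.0], 0.56)]
carrier_handle [([392.0, 351.0], 0.77), ([426.0, 283.0], 0.71), ([512.0, 307.0], 0.7)]
press_bed [([180.0, 270.0], 0.91), ([335.0, 178.0], 0.51), ([140.0, 278.0], 0.43)]
press_stop [([192.0, 198.0], 0.89)]
lever_grip [([313.0, 220.0], 0.59), ([233.0, 243.0], 0.35)]
lever_hinge [([252.0, 224.0], 0.79)]
release_top [([233.0, 243.0], 0.51)]
press [([192.0, 210.0], 0.64)]
wrist [ 0.28703749 -0.5609569   0.37368346]
1.05 [[ 9.42151776e-01  3.35186559e-01  2.36749111e-05]
 [ 3.35186560e-01 -9.42151776e-01 -1.73156433e-05]
 [ 1.65013887e-05  2.42494761e-05 -1.00000000e+00]] 0.0187
```

View pics/top0.png

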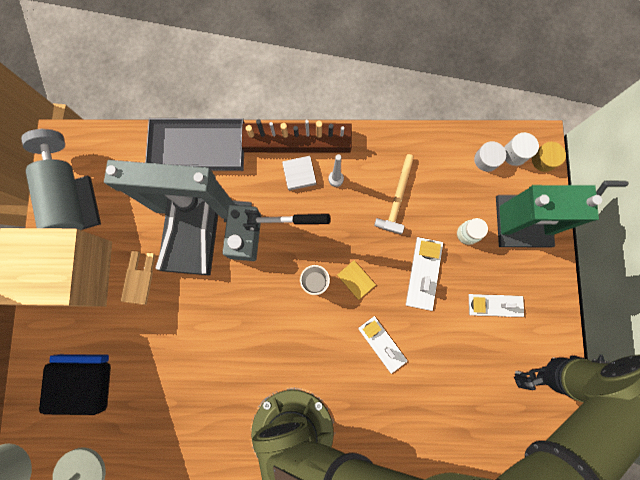

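View pics/scene0.png

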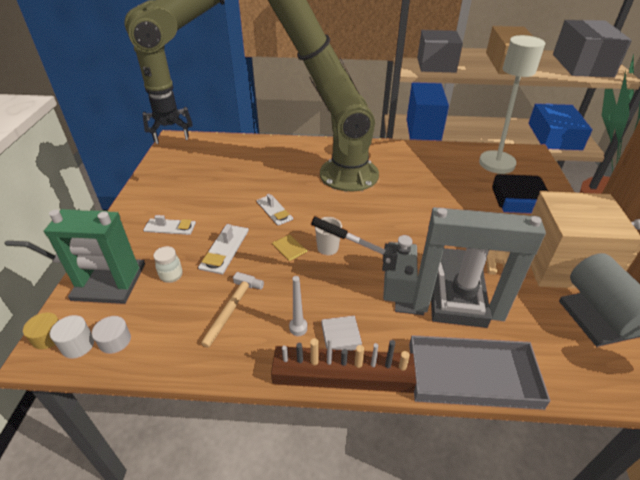

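The meant carrier is the largest, with its die at top (431,248), handle at (428,284), and the scene view at (225,248). The press has its bed edge at (180,270), its lever pointing right to (330,218) and its plunger at (235,242); the green press is a look-alike.

```bash
python3 - <<'E'
from h import *
T,S=cam("top"),cam("scene")
P={"handle":((426,283),(229,226)),"front":((430,241),(210,274)),"carrier":((426,274),(226,250)),"bed":((180,270),(459,252)),"stop":((192,198),(464,306)),"hinge":((252,224),(389,256)),"grip":((313,220),(330,227)),"rel":((233,243),(406,241)),"press":((192,210),(455,307))}
for k,(a,b) in P.items():
    x,e=tri([(T,a),(S,b)]); print(k,x.round(4),[v.tolist() for v in e])
# plate corners, top view, refined by white mask
im=cv2.imread("pics/top0.png"); h=cv2.cvtColor(im,cv2.COLOR_BGR2HSV)
m=((h[...,1]<60)&(h[...,2]>170)).astype(np.uint8); mm=np.zeros_like(m); mm[232:315,400:450]=m[232:315,400:450]
r=cv2.minAreaRect(cv2.findNonZero(mm)); bx=cv2.boxPoints(r); print(bx)
print([onz(T,p,.01).round(4).tolist() for p in bx])
for n in ["cup","brass_sheet","bench_pin","hammer","bench_block","mandrel","jar"]:
    for r in arm.place_of("top",n)[:2]: print(n,round(r['p'],2),onz(T,r['centre'],0).round(3))
E
```

```text
handle [ 0.422  -0.3772  0.0673] [[-1.3, 0.2], [-1.1, -0.2]]
front [ 0.5581 -0.4149 -0.0126] [[-0.6, 0.1], [-0.6, -0.1]]
carrier [ 0.4546 -0.3928 -0.0071] [[-2.2, 0.3], [-2.1, -0.3]]
bed [0.4579 0.3438 0.0338] [[-1.3, -0.1], [-1.2, 0.2]]
stop [0.6779 0.3189 0.0404] [[-1.4, -0.2], [-1.6, 0.2]]
hinge [0.5805 0.1163 0.1215] [[-0.3, -0.0], [-0.3, 0.0]]
grip [ 0.573  -0.0535  0.2111] [[-1.8, 0.1], [-1.8, -0.0]]
rel [0.5244 0.1663 0.1299] [[-0.4, -0.0], [-0.4, 0.0]]
press [0.6486 0.3178 0.0019] [[2.0, 0.2], [2.2, -0.3]]
[[389.21762 303.88266]
 [400.04404 231.70662]
 [443.1736  238.17606]
 [432.3472  310.3521 ]]
[[0.3639, -0.2835, 0.01], [0.5827, -0.3209, 0.01], [0.5634, -0.4512, 0.01], [0.3461, -0.4105, 0.01]]
cup 0.55 [ 0.421 -0.067  0.   ]
brass_sheet 0.83 [ 0.434 -0.18   0.   ]
bench_pin 0.9 [0.429 0.485 0.   ]
bench_pin 0.58 [0.551 0.196 0.   ]
hammer 0.87 [ 0.704 -0.33   0.   ]
bench_block 0.67 [ 0.781 -0.018  0.   ]
mandrel 0.74 [ 0.741 -0.129  0.   ]
jar 0.71 [ 0.584 -0.523  0.   ]
```

>>> drive_tool([
  {"claw": 1,"translation": [0.54,-0.258,-0.04],"spin": -0.836},
  {"claw": 1,"translation": [0.54,-0.258,-0.04],"spin": -0.836},
  {"claw": 1,"translation": [0.54,-0.258,-0.04],"spin": -0.836},
  {"claw": 1,"translation": [0.54,-0.258,-0.04],"spin": -0.836},
  {"claw": 1,"translation": [0.54,-0.258,-0.04],"spin": -0.836},
  {"claw": 1,"translation": [0.54,-0.258,-0.04],"spin": -0.836},
  {"claw": 1,"translation": [0.54,-0.258,-0.04],"spin": -0.836},
  {"claw": 1,"translation": [0.54,-0.258,-0.04],"spin": -0.836},
  {"claw": 1,"translation": [0.54,-0.258,-0.04],"spin": -0.836},
  {"claw": 1,"translation": [0.54,-0.258,-0.04],"spin": -0.836},
  {"claw": 1,"translation": [0.54,-0.258,-0.04],"spin": -0.836},
  {"claw": 1,"translation": [0.54,-0.258,-0.04],"spin": -0.836},
  {"claw": 1,"translation": [0.54,-0.258,-0.04],"spin": -0.836},
  {"claw": 1,"translation": [0.54,-0.258,-0.04],"spin": -0.836},
  {"claw": 1,"translation": [0.54,-0.258,-0.04],"spin": -0.836},
  {"claw": 1,"translation": [0.54,-0.258,-0.04],"spin": -0.836},
  {"claw": 1,"translation": [0.54,-0.258,-0.04],"spin": -0.836},
  {"claw": 1,"translation": [0.54,-0.258,-0.04],"spin": -0.836},
  {"claw": 1,"translation": [0.54,-0.258,-0.04],"spin": -0.836},
  {"claw": 1,"translation": [0.54,-0.258,-0.04],"spin": -0.836},
])

```text
time_s: 3.4
tool_pos: [0.4205, -0.3769, 0.2512]
orientation: [[-0.985, 0.175, -0.0], [0.175, 0.985, 0.0], [0.0, 0.0, -1.0]]
wrist_force: [0.1, -0.5, -0.8]
width: 0.999
gripper_force: 0.0
```

```bash
cat >> h.py <<'E'
def st():
    s=arm.sense(); print(round(s['time_s'],2),'pos',np.round(s['tool_pos'],4),'yaw',round(np.degrees(np.arctan2(s['orientation'][1][0],s['orientation'][0][0])),2),'F',np.round(s['wrist_force'],1),'w',round(s['width'],3),'q',np.round(s['q'],0)); return s
def det(n,ts,k=3):
    for t in ts: print(t,[(np.round(r['centre'],1).tolist(),round(r['p'],2)) for r in arm.place_of(n,t)[:k]])
def rel(target,yaw=None):
    "target TCP in world -> fractions"
    s=arm.sense(); R=np.array(s['orientation']); d=R.T@(np.array(target)-s['tool_pos'])/.5
    y=np.degrees(np.arctan2(R[1,0],R[0,0])); sp=None if yaw is None else -(((yaw-y)+180)%360-180)/180
    print('rel',d.round(4),'spin',sp)
E
python3 - <<'E'
from h import *
st(); C=cam("wrist"); print(np.round(C[0],0).tolist(),C[1][2]); cv2.imwrite("pics/w1.png",arm.grab_frame("wrist"))
det("wrist",["carrier","carrier_front","carrier_handle"])
for X in [(.422,-.377,.06),(.558,-.415,0)]: print(proj(C,X))
E
```

```text
3.4 pos [ 0.4205 -0.3769  0.2512] yaw 169.9 F [ 0.1 -0.5 -0.8] w 0.999 q [ 74.  30. -56.  93.  26.  71.  93.]
[[358.0, 0.0, 311.0], [0.0, 358.0, 234.0], [0.0, 0.0, 1.0]] [ 0.31633149 -0.05597644 -0.94699579]
carrier [([302.8, 223.1], 0.97), ([98.8, 174.8], 0.68)]
carrier_front [([305.5, 307.2], 0.96), ([452.8, 55.8], 0.59)]
carrier_handle [([50.7, 188.7], 0.73)]
[311.24690809 205.65473851]
[300.25008392 303.79850169]
```

View pics/w1.png

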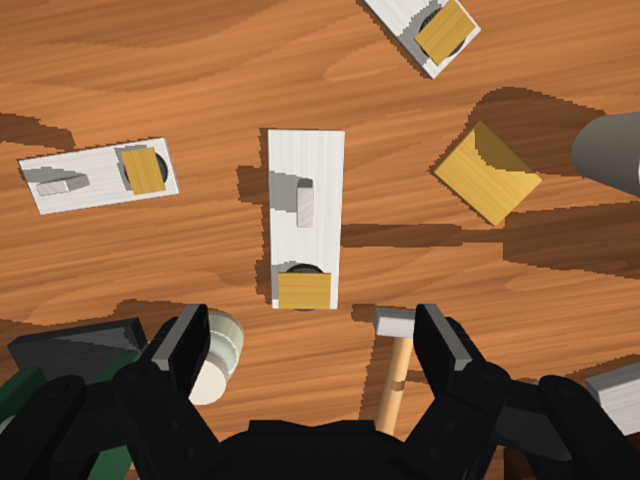

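The wrist view shows the carrier plate with corners at about (268,129), (344,131), (338,308), (272,308), and its handle near (305,203). The jar is at (215,360), clear of it.

```bash
python3 - <<'E'
from h import *
C=cam("wrist"); im=cv2.imread("pics/w1.png"); h=cv2.cvtColor(im,cv2.COLOR_BGR2HSV)
m=((h[...,1]<50)&(h[...,2]>150)).astype(np.uint8); mm=np.zeros_like(m); mm[120:320,255:352]=m[120:320,255:352]
# edge lines
rows=range(140,262,4); L=[];R=[]
for r in rows:
    c=np.flatnonzero(mm[r]); L.append(onz(C,(c.min()-.5,r),.01)); R.append(onz(C,(c.max()+.5,r),.01))
for E_ in (L,R):
    E_=np.array(E_); v=cv2.fitLine(E_[:,:2].astype(np.float32),cv2.DIST_HUBER,0,1e-4,1e-4).ravel(); print(np.degrees(np.arctan(v[1]/v[0])),v[2:])
mid=(np.array(L)+np.array(R))/2; w=np.linalg.norm(np.array(L)-R,axis=1); print("w",w.mean()); p=np.polyfit(mid[:,0],mid[:,1],1); print("centre line",p,np.degrees(np.arctan(p[0])))
for c in [(268,129),(344,131),(338,308),(272,308)]: print(onz(C,c,.01).round(4))
x,e=tri([(C,(305.5,203)),(cam("top"),(426,283)),(cam("scene"),(229,226))]);print(x,e)
print([onz(C,p,.06).round(4) for p in [(298,180),(312,180)]])
cv2.imwrite("pics/h1.png",cv2.resize(im[120:320,250:360],None,fx=3,fy=3,interpolation=cv2.INTER_NEAREST))
E
```

```text
-10.786493 [ 0.42165792 -0.42365208]
-10.706771 [ 0.41076368 -0.34121382]
w 0.07897226829981052
centre line [-0.1899418  -0.30337337] -10.754748721694293
[ 0.347  -0.4089  0.01  ]
[ 0.3625 -0.3322  0.01  ]
[ 0.5663 -0.3692  0.01  ]
[ 0.5524 -0.4483  0.01  ]
[ 0.41961238 -0.37928327  0.06413987] [array([2.8, 1.6]), array([-0.8,  1.1]), array([-1.5,  0.1])]
[array([ 0.3957, -0.3849,  0.06  ]), array([ 0.398, -0.372,  0.06 ])]
```

View pics/h1.png

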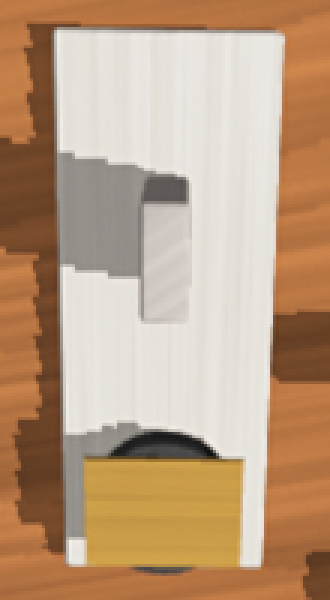

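>>> drive_tool([
  {"claw": 1,"translation": [-0.0066,-0.0122,0.2],"spin": 0.0036},
  {"claw": 1,"translation": [-0.0066,-0.0122,0.2],"spin": 0.0036},
  {"claw": 1,"translation": [-0.0066,-0.0122,0.26],"spin": 0.0036},
  {"claw": 1,"translation": [-0.0066,-0.0122,0.32],"spin": 0.0036},
  {"claw": 1,"translation": [-0.0066,-0.0122,0.37],"spin": 0.0036},
  {"claw": 1,"translation": [-0.0066,-0.0122,0.42],"spin": 0.0036},
  {"claw": 1,"translation": [-0.0066,-0.0122,0.456],"spin": 0.0036},
  {"claw": 1,"translation": [-0.0066,-0.0122,0.456],"spin": 0.0036},
  {"claw": 1,"translation": [-0.0066,-0.0122,0.456],"spin": 0.0036},
  {"claw": 0,"translation": [-0.0066,-0.0122,0.456],"spin": 0.0036},
  {"claw": 0,"translation": [-0.0066,-0.0122,0.456],"spin": 0.0036},
  {"claw": 0,"translation": [-0.0066,-0.0122,0.456],"spin": 0.0036},
  {"claw": 0,"translation": [-0.0066,-0.0122,0.456],"spin": 0.0036},
  {"claw": 0,"translation": [-0.0066,-0.0122,0.456],"spin": 0.0036},
  {"claw": 0,"translation": [-0.0066,-0.0122,0.456],"spin": 0.0036},
  {"claw": 0,"translation": [-0.0066,-0.0122,0.456],"spin": 0.0036},
  {"claw": 0,"translation": [-0.0066,-0.0122,0.456],"spin": 0.0036},
], grip_force=80)

```text
time_s: 5.3
tool_pos: [0.4229, -0.3838, 0.0238]
orientation: [[-0.983, 0.184, 0.0], [0.184, 0.983, -0.001], [-0.0, -0.001, -1.0]]
wrist_force: [-1.8, -0.2, 6.5]
width: 0.174
gripper_force: 79.0
```

>>> drive_tool([
  {"claw": 0,"translation": [0,0,-0.02],"spin": 0},
  {"claw": 0,"translation": [0,0,-0.06],"spin": 0},
  {"claw": 0,"translation": [0,0,-0.12],"spin": 0},
  {"claw": 0,"translation": [0,0,-0.2],"spin": 0},
  {"claw": 0,"translation": [0,0,-0.28],"spin": 0},
  {"claw": 0,"translation": [0,0,-0.36],"spin": 0},
  {"claw": 0,"translation": [0,0,-0.44],"spin": 0},
  {"claw": 0,"translation": [0,0,-0.52],"spin": 0},
  {"claw": 0,"translation": [0,0,-0.52],"spin": 0},
  {"claw": 0,"translation": [0,0,-0.52],"spin": 0},
])

```text
time_s: 6.3
tool_pos: [0.4224, -0.383, 0.2833]
orientation: [[-0.983, 0.183, -0.001], [0.183, 0.983, -0.0], [0.001, -0.0, -1.0]]
wrist_force: [-0.2, 0.1, -6.6]
width: 0.179
gripper_force: 78.5
```

```bash
cat > fit.py <<'E'
from h import *
from scipy.optimize import least_squares
a=.42
M={"press_bed":(-.205,0,.045),"press_stop":(.03,0,.045),"lever_hinge":(-.05,-.21,.14),"release_top":(-.115,-.165,.14),"lever_grip":(-.05,-.21-.19*np.cos(a),.14+.19*np.sin(a)),"press":(0,0,0)}
def w(p,X):
    c,s=np.cos(p[2]),np.sin(p[2]); return np.array([p[0]+c*X[0]-s*X[1],p[1]+s*X[0]+c*X[1],X[2]])
def fit(obs,p0=(.66,.32,-.13)):
    f=lambda p:np.concatenate([(proj(C,w(p,M[k]))-q) for C,k,q in obs])
    r=least_squares(f,p0,loss="soft_l1",f_scale=1.5); return r.x,f(r.x).reshape(-1,2)
E
python3 - <<'E'
from fit import *
st(); obs=[];nm=[]
for n in ["top","scene"]:
    C=cam(n); cv2.imwrite(f"pics/{n}1.png",arm.grab_frame(n))
    for k in M:
        for r in arm.place_of(n,k)[:3]:
            if np.hypot(*(proj(C,w((.65,.325,-.12),M[k]))-r['centre']))<25: obs.append((C,k,r['centre']));nm.append((n,k,round(r['p'],2)));break
p,e=fit(obs); print(p,np.degrees(p[2]))
for a_,b in zip(nm,e): print(a_,b.round(1))
np.save("press.npy",p)
im=cv2.imread("pics/top1.png"); c=im[150:290,90:345]; c=cv2.resize(c,None,fx=3,fy=3,interpolation=cv2.INTER_CUBIC)
C=cam("top")
for X in [(-.205,.075,.045),(-.205,-.075,.045),(.055,.075,.045),(.055,-.075,.045),(-.2,.053,.057),(-.2,-.053,.057),(-.08,.044,.057),(-.08,-.044,.057),(-.15,-.21,.1),(0,-.21,.1),(-.15,-.125,.1),*M.values()]:
    q=(proj(C,w(p,X))-[90,150])*3+1; cv2.circle(c,tuple(int(v) for v in q.round()),2,(0,0,255),-1)
cv2.imwrite("pics/c1.png",c)
E
```

```text
6.3 pos [ 0.4224 -0.383   0.2833] yaw 169.43 F [-0.2  0.1 -6.6] w 0.179 q [ 74.  29. -56.  89.  25.  75.  94.]
[ 0.65438256  0.31864923 -0.07083181] -4.058363638006146
('top', 'press_stop', 0.95) [-1.2  3.6]
('top', 'lever_hinge', 0.96) [ 0.6 -0.9]
('top', 'release_top', 0.74) [ 1.7 -0.5]
('top', 'lever_grip', 0.93) [-5.2 -0.5]
('top', 'press', 0.92) [-0.7 -1.7]
('scene', 'press_bed', 0.7) [ 1.1 -0.5]
('scene', 'press_stop', 0.66) [-1.   0.5]
('scene', 'lever_hinge', 0.58) [-1.3 -2.9]
('scene', 'lever_grip', 0.93) [-2.1 -2.2]
('scene', 'press', 0.72) [2.5 0.1]
```

View pics/c1.png

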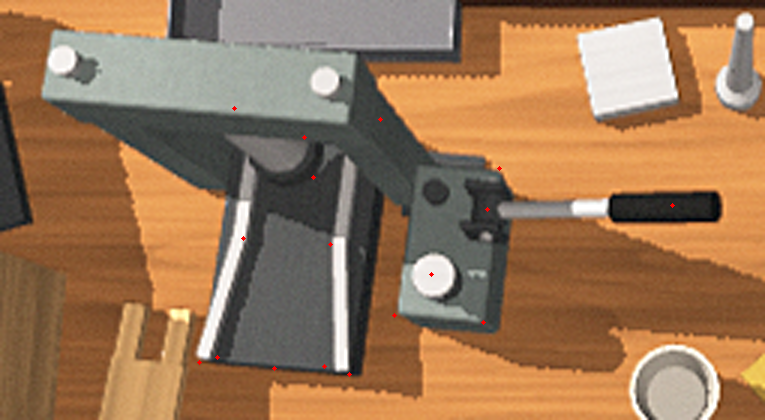

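The crop shows the bed's loading edge from (200,360) to (350,373), the plunger head at (433,275) and the sleeve at (665,206). The fit agrees roughly, so I'll refine it from the wrist camera.

>>> drive_tool([
  {"claw": 0,"translation": [0.21,0.99,-0.02],"spin": -0.025},
  {"claw": 0,"translation": [0.21,0.99,-0.02],"spin": -0.025},
  {"claw": 0,"translation": [0.21,0.99,-0.02],"spin": -0.025},
  {"claw": 0,"translation": [0.21,0.99,-0.02],"spin": -0.025},
  {"claw": 0,"translation": [0.21,0.99,-0.02],"spin": -0.025},
  {"claw": 0,"translation": [0.21,0.99,-0.02],"spin": -0.025},
  {"claw": 0,"translation": [0.21,0.99,-0.02],"spin": -0.025},
  {"claw": 0,"translation": [0.21,0.99,-0.02],"spin": -0.025},
  {"claw": 0,"translation": [0.21,0.99,-0.02],"spin": -0.025},
  {"claw": 0,"translation": [0.21,0.99,-0.02],"spin": -0.025},
  {"claw": 0,"translation": [0.21,0.99,-0.02],"spin": -0.025},
  {"claw": 0,"translation": [0.21,0.99,-0.02],"spin": -0.025},
  {"claw": 0,"translation": [0.21,0.99,-0.02],"spin": -0.025},
  {"claw": 0,"translation": [0.21,0.99,-0.02],"spin": -0.025},
  {"claw": 0,"translation": [0.21,0.99,-0.02],"spin": -0.025},
  {"claw": 0,"translation": [0.21,0.99,-0.02],"spin": -0.025},
])

```text
time_s: 8.6
tool_pos: [0.4107, 0.1214, 0.2932]
orientation: [[-0.994, 0.108, -0.0], [0.108, 0.994, -0.0], [0.0, -0.0, -1.0]]
wrist_force: [0.3, 0.0, -5.3]
width: 0.177
gripper_force: 79.7
```

```bash
python3 - <<'E'
from fit import *
s=st(); C=cam("wrist"); im=arm.grab_frame("wrist"); p=np.load("press.npy")
det("wrist",list(M)+["carrier_front","carrier"],2)
for X in [(-.205,.075,.045),(-.205,-.075,.045),(-.2,.053,.057),(-.2,-.053,.057),(-.08,.044,.057),(-.08,-.044,.057),(-.15,-.21,.1),(0,-.21,.1),(-.15,-.125,.1),*M.values()]:
    q=proj(C,w(p,X)); cv2.circle(im,tuple(int(v) for v in q.round()),2,(0,0,255),-1)
cv2.imwrite("pics/w2.png",im)
E
```

```text
8.6 pos [0.4107 0.1214 0.2932] yaw 173.78 F [ 0.3  0.  -5.3] w 0.177 q [ 32.  15. -66. 107.  15.  68.  45.]
press_bed [([501.4, 207.3], 0.69)]
press_stop [([478.5, 380.9], 0.85)]
lever_hinge []
release_top []
lever_grip [([310.3, 360.9], 0.66)]
press [([465.1, 343.0], 0.81), ([43.2, 407.9], 0.62)]
carrier_front []
carrier [([311.8, 338.8], 0.72)]
```

View pics/w2.png

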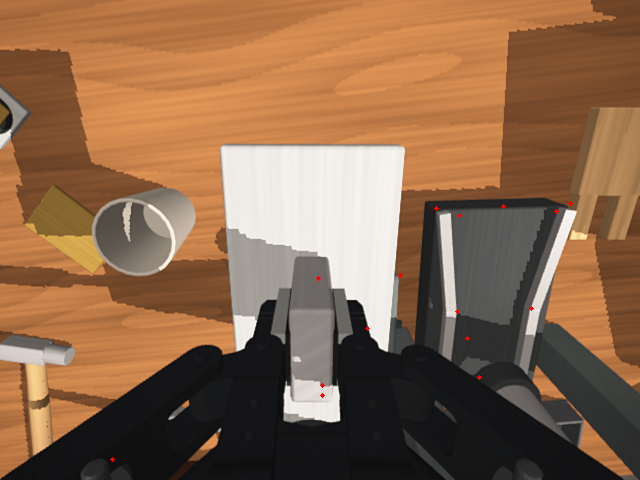

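In the wrist view the handle is gripped squarely and the bed is at right. Its white guides run from the tips (450,214) and (567,210) to bends near (459,313) and (528,308), matching the fitted dots within about 2 px. I'll bisect the guides for the axis.

```bash
python3 - <<'E'
from fit import *
C=cam("wrist"); im=arm.grab_frame("wrist"); h=cv2.cvtColor(im,cv2.COLOR_BGR2HSV)
m=(h[...,1]<50)&(h[...,2]>170); L=[];R=[]
for r in range(222,298,3):
    a=np.flatnonzero(m[r,430:475])+430; b=np.flatnonzero(m[r,515:585])+515
    if len(a)>3 and len(b)>3: L.append(onz(C,(a.max()+.5,r),.057)); R.append(onz(C,(b.min()-.5,r),.057))
    if r in (222,258,294): print(r,a.min(),a.max(),b.min(),b.max())
ls=[]
for E_ in (L,R):
    E_=np.array(E_)[:,:2]; k,c=np.polyfit(E_[:,0],E_[:,1],1); ls.append((k,c)); print(k,c,np.abs(np.polyval((k,c),E_[:,0])-E_[:,1]).max())
(k1,c1),(k2,c2)=ls; t=(np.arctan(k1)+np.arctan(k2))/2
xi=(c2-c1)/(k1-k2); yi=k1*xi+c1
print("yaw",np.degrees(t)); 
for x in (.45,.55,.65): print(x, yi+np.tan(t)*(x-xi))
p=np.load("press.npy"); print([w(p,(x,0,0)).round(4) for x in (-.205,-.1,0)])
for q in [(443,213),(570,210)]: print(onz(C,q,.057))
E
```

```text
222 439 449 560 571
258 441 451 548 557
294 444 453 535 544
0.07305786361128143 0.2374981884982627 0.0005463679499723706
-0.2234577574726851 0.497277882304767 0.0005717376994421874
yaw -4.208883001415072
0.45 0.3328625956707947
0.55 0.3255034671636649
0.65 0.3181443386565351
[array([0.4499, 0.3332, 0.    ]), array([0.5546, 0.3257, 0.    ]), array([0.6544, 0.3186, 0.    ])]
[0.44674896 0.26383718 0.057     ]
[0.45793063 0.401628   0.057     ]
```

>>> drive_tool([
  {"claw": 0,"translation": [0.0776,0.425,0],"spin": -0.0112},
  {"claw": 0,"translation": [0.0776,0.425,0],"spin": -0.0112},
  {"claw": 0,"translation": [0.0776,0.425,0],"spin": -0.0112},
  {"claw": 0,"translation": [0.0776,0.425,0],"spin": -0.0112},
  {"claw": 0,"translation": [0.0776,0.425,0],"spin": -0.0112},
  {"claw": 0,"translation": [0.0776,0.425,0],"spin": -0.0112},
  {"claw": 0,"translation": [0.0776,0.425,0],"spin": -0.0112},
  {"claw": 0,"translation": [0.0776,0.425,0.1],"spin": -0.0112},
  {"claw": 0,"translation": [0.0776,0.425,0.2],"spin": -0.0112},
  {"claw": 0,"translation": [0.0776,0.425,0.3],"spin": -0.0112},
  {"claw": 0,"translation": [0.0776,0.425,0.38],"spin": -0.0112},
  {"claw": 0,"translation": [0.0776,0.425,0.4],"spin": -0.0112},
  {"claw": 0,"translation": [0.0776,0.425,0.4],"spin": -0.0112},
])

```text
time_s: 10.4
tool_pos: [0.3948, 0.3365, 0.0927]
orientation: [[-0.997, 0.073, -0.002], [0.073, 0.997, -0.002], [0.002, -0.002, -1.0]]
wrist_force: [0.0, 0.6, -4.4]
width: 0.178
gripper_force: 80.5
```

```bash
python3 - <<'E'
from fit import *
s=st(); p=np.array([.6544,.3178,np.radians(-4.2)]); np.save("press.npy",p)
def P(t): 
    c,s_=np.cos(p[2]),np.sin(p[2]); d=np.array(t[:2])-p[:2]; return np.array([c*d[0]+s_*d[1],-s_*d[0]+c*d[1]])
print("press xy of tcp",P(s['tool_pos']))
rel([*w(p,(-.26,0,0))[:2],.0705],175.8)
cv2.imwrite("pics/s3.png",cv2.resize(arm.grab_frame("scene")[190:350,360:560],None,fx=3,fy=3))
E
```

```text
10.4 pos [0.3948 0.3365 0.0927] yaw 175.84 F [ 0.   0.6 -4.4] w 0.178 q [-10.  37. -52. 112.  38.  50.   4.]
press xy of tcp [-0.26028838 -0.00033556]
rel [-0.0006  0.0008  0.0445] spin 0.00022702097061571495
```

View pics/s3.png

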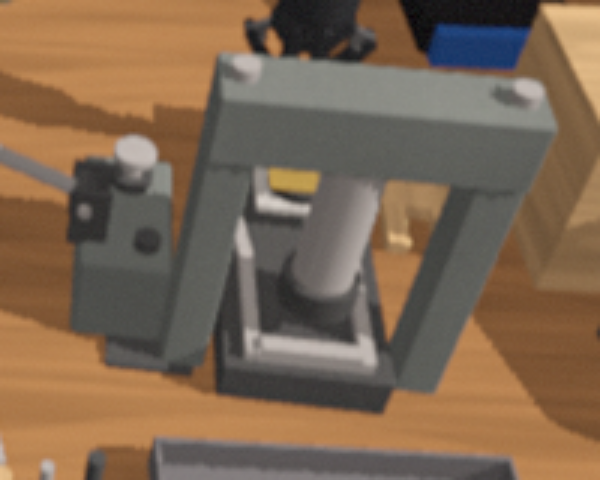

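The scene crop shows the carrier's front end at (285,195) above the bed, aimed between the guides; the stop is at (310,345).

>>> drive_tool([
  {"claw": 0,"translation": [0,0.0008,0.025],"spin": 0},
  {"claw": 0,"translation": [0,0.0008,0.0445],"spin": 0},
  {"claw": 0,"translation": [0,0.0008,0.0445],"spin": 0},
  {"claw": 0,"translation": [-0.04,0.0008,0.0445],"spin": 0},
  {"claw": 0,"translation": [-0.08,0.0008,0.0445],"spin": 0},
  {"claw": 0,"translation": [-0.12,0.0008,0.0445],"spin": 0},
  {"claw": 0,"translation": [-0.16,0.0008,0.0445],"spin": 0},
  {"claw": 0,"translation": [-0.2,0.0008,0.0445],"spin": 0},
  {"claw": 0,"translation": [-0.24,0.0008,0.0445],"spin": 0},
  {"claw": 0,"translation": [-0.26,0.0008,0.0445],"spin": 0},
  {"claw": 0,"translation": [-0.26,0.0008,0.0445],"spin": 0},
])

```text
time_s: 11.55
tool_pos: [0.5254, 0.3285, 0.0709]
orientation: [[-0.997, 0.073, 0.0], [0.073, 0.997, 0.0], [-0.0, 0.0, -1.0]]
wrist_force: [0.5, -0.1, -5.3]
width: 0.176
gripper_force: 80.6
```

```bash
python3 - <<'E'
from fit import *
s=st(); p=np.load("press.npy")
c,s_=np.cos(p[2]),np.sin(p[2]); d=np.array(s['tool_pos'][:2])-p[:2]; print([c*d[0]+s_*d[1],-s_*d[0]+c*d[1]])
E
```

```text
11.55 pos [0.5254 0.3285 0.0709] yaw 175.8 F [ 0.5 -0.1 -5.3] w 0.176 q [ -6.  45. -49.  98.  40.  57.  15.]
[np.float64(-0.12941862907886983), np.float64(0.0012366970582736291)]
```

>>> drive_tool([
  {"claw": 0,"translation": [0,-0.002,0.003],"spin": 0},
  {"claw": 0,"translation": [-0.01,-0.002,0.0045],"spin": 0},
  {"claw": 0,"translation": [-0.02,-0.002,0.0045],"spin": 0},
  {"claw": 0,"translation": [-0.026,-0.002,0.0045],"spin": 0},
  {"claw": 0,"translation": [-0.03,-0.002,0.0045],"spin": 0},
  {"claw": 0,"translation": [-0.034,-0.002,0.0045],"spin": 0},
  {"claw": 0,"translation": [-0.038,-0.002,0.0045],"spin": 0},
  {"claw": 0,"translation": [-0.038,-0.002,0.0045],"spin": 0},
])

```text
time_s: 12.35
tool_pos: [0.5435, 0.3267, 0.0688]
orientation: [[-0.997, 0.071, 0.0], [0.071, 0.997, 0.0], [-0.0, 0.0, -1.0]]
wrist_force: [0.9, 0.3, -4.1]
width: 0.173
gripper_force: 80.8
```

>>> drive_tool([
  {"claw": 0,"translation": [-0.002,0,0.001],"spin": 0},
  {"claw": 0,"translation": [-0.004,0,0.002],"spin": 0},
  {"claw": 0,"translation": [-0.006,0,0.002],"spin": 0},
  {"claw": 0,"translation": [-0.008,0,0.002],"spin": 0},
])

```text
time_s: 12.75
tool_pos: [0.5461, 0.3273, 0.0688]
orientation: [[-0.998, 0.07, -0.0], [0.07, 0.998, 0.001], [0.001, 0.001, -1.0]]
wrist_force: [-5.6, -0.7, 5.4]
width: 0.179
gripper_force: 82.1
```

>>> drive_tool([
  {"claw": 0,"translation": [-0.002,0,0],"spin": 0},
  {"claw": 0,"translation": [-0.004,0,0],"spin": 0},
  {"claw": 0,"translation": [-0.004,0,0],"spin": 0},
])

```text
time_s: 13.05
tool_pos: [0.5461, 0.3274, 0.0688]
orientation: [[-0.998, 0.069, -0.003], [0.069, 0.998, 0.0], [0.003, -0.0, -1.0]]
wrist_force: [-10.9, -2.4, 8.6]
width: 0.178
gripper_force: 82.8
```

```bash
python3 - <<'E'
from fit import *
s=st(); p=np.load("press.npy")
c,s_=np.cos(p[2]),np.sin(p[2]); d=np.array(s['tool_pos'][:2])-p[:2]; print([c*d[0]+s_*d[1],-s_*d[0]+c*d[1]])
a=arm.grab_frame("scene")[230:330,420:500]; b=arm.grab_frame("top")[150:290,130:240]
a=cv2.resize(a,(480,600),interpolation=cv2.INTER_CUBIC)[:600]; b=cv2.resize(b,(320,407),interpolation=cv2.INTER_CUBIC); b=cv2.copyMakeBorder(b,0,193,0,0,cv2.BORDER_CONSTANT)
cv2.imwrite("pics/s4.png",np.hstack([a,b]))
E
```

```text
13.05 pos [0.5461 0.3274 0.0688] yaw 176.05 F [-10.9  -2.4   8.6] w 0.178 q [ -6.  47. -49.  95.  40.  58.  17.]
[np.float64(-0.10869514862688143), np.float64(0.001613127656300119)]
```

View pics/s4.png

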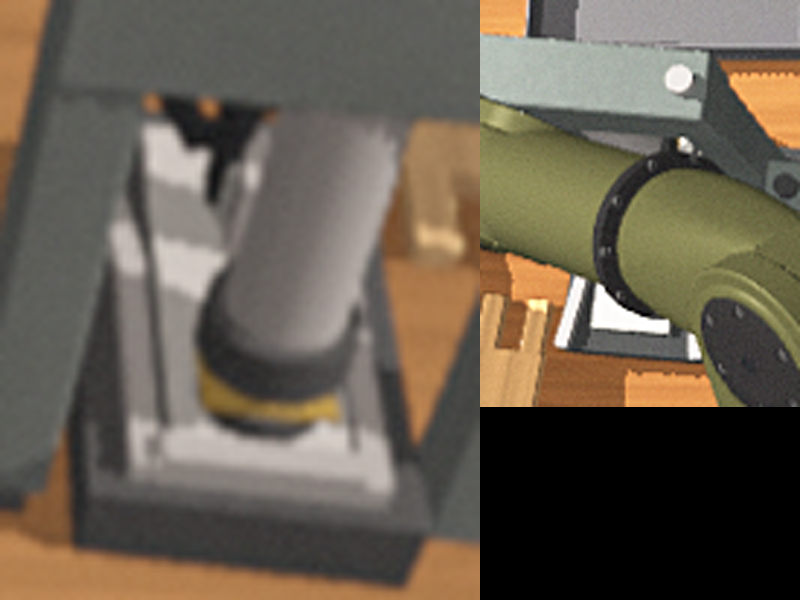

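The crops show the carrier flat between the guides, die under the ram at (265,400), with its front edge against the stop at (265,455). Contact force and the stalled position (press x −0.109) confirm that it is home, so I'll release it.

>>> drive_tool([
  {"claw": 0.6,"translation": [0,0,0],"spin": 0},
  {"claw": 0.6,"translation": [0,0,0],"spin": 0},
  {"claw": 0.6,"translation": [0,0,0],"spin": 0},
  {"claw": 0.6,"translation": [0,0,0],"spin": 0},
  {"claw": 0.6,"translation": [0.004,0,-0.03],"spin": 0},
  {"claw": 0.6,"translation": [0.004,0,-0.06],"spin": 0},
  {"claw": 0.6,"translation": [0.02,0,-0.12],"spin": 0},
  {"claw": 0.6,"translation": [0.06,0,-0.2],"spin": 0},
  {"claw": 0,"translation": [0.12,0,-0.28],"spin": 0},
  {"claw": 0,"translation": [0.16,0,-0.36],"spin": 0},
  {"claw": 0,"translation": [0.2,0,-0.44],"spin": 0},
  {"claw": 0,"translation": [0.2,0,-0.5],"spin": 0},
  {"claw": 0,"translation": [0.2,0,-0.5],"spin": 0},
])

```text
time_s: 14.45
tool_pos: [0.4488, 0.3358, 0.324]
orientation: [[-0.998, 0.069, 0.007], [0.069, 0.998, 0.005], [-0.007, 0.006, -1.0]]
wrist_force: [-0.3, 0.4, 0.9]
width: 0.001
gripper_force: 0.0
```

```bash
python3 - <<'E'
from fit import *
s=st(); p=np.load("press.npy")
im=arm.grab_frame("scene"); S=cam("scene"); im2=arm.grab_frame("top"); T=cam("top")
print("exp front",proj(S,w(p,(.03,0,.045))),proj(T,w(p,(-.11,0,.105))))
for n in ("scene","top"): det(n,["carrier","carrier_front","carrier_handle","lever_grip","lever_hinge","release_top"],4)
for k in M: print(k,w(p,M[k]).round(4),proj(T,w(p,M[k])).round(1),proj(S,w(p,M[k])).round(1))
print('handle',proj(S,w(p,(-.11,0,.105))),'carrier',proj(S,w(p,(-.075,0,.045))),proj(T,w(p,(-.075,0,.045))))
b=cv2.resize(im2[160:290,130:345],None,fx=3.5,fy=3.5,interpolation=cv2.INTER_CUBIC); cv2.imwrite("pics/t5.png",b)
E
```

```text
14.45 pos [0.4488 0.3358 0.324 ] yaw 176.04 F [-0.3  0.4  0.9] w 0.001 q [ -2.  27. -60.  87.  24.  79.  22.]
exp front [461.93910418 306.85618199] [178.87291042 237.03013185]
carrier [([457.4, 281.0], 0.93), ([167.6, 224.5], 0.69), ([273.7, 209.1], 0.66)]
carrier_front [([464.2, 310.3], 0.94), ([193.6, 225.3], 0.68), ([281.8, 223.7], 0.59)]
carrier_handle [([268.9, 196.4], 0.97), ([463.3, 255.5], 0.88), ([157.3, 213.9], 0.63), ([455.3, 248.3], 0.57)]
lever_grip [([330.9, 227.5], 0.92)]
lever_hinge [([390.9, 254.5], 0.61)]
release_top []
carrier [([381.2, 341.1], 0.95), ([186.5, 228.3], 0.75), ([496.8, 307.4], 0.56)]
carrier_front [([466.2, 304.0], 0.72), ([192.5, 195.0], 0.61), ([364.6, 322.9], 0.58)]
carrier_handle [([179.6, 235.5], 0.81), ([387.6, 354.3], 0.76), ([510.9, 305.1], 0.56)]
lever_grip [([317.1, 219.8], 0.71)]
lever_hinge [([252.3, 221.6], 0.72), ([194.7, 204.2], 0.57)]
release_top [([233.2, 242.2], 0.45)]
press_bed [0.45   0.3328 0.045 ] [181.  272.2] [454.5 247.6]
press_stop [0.6843 0.3156 0.045 ] [191.3 195.4] [461.9 306.9]
lever_hinge [0.5892 0.112  0.14  ] [252.3 219.6] [388.  253.3]
release_top [0.5276 0.1617 0.14  ] [233.6 241.2] [404.6 239.1]
lever_grip [ 0.5764 -0.061   0.2175] [314.  218.3] [325.3 225.9]
press [0.6544 0.3178 0.    ] [194.3 208.5] [457.5 308.8]
handle [461.64393734 254.94121791] carrier [458.35115969 278.38275192] [186.81568117 229.14435735]
```

View pics/t5.png

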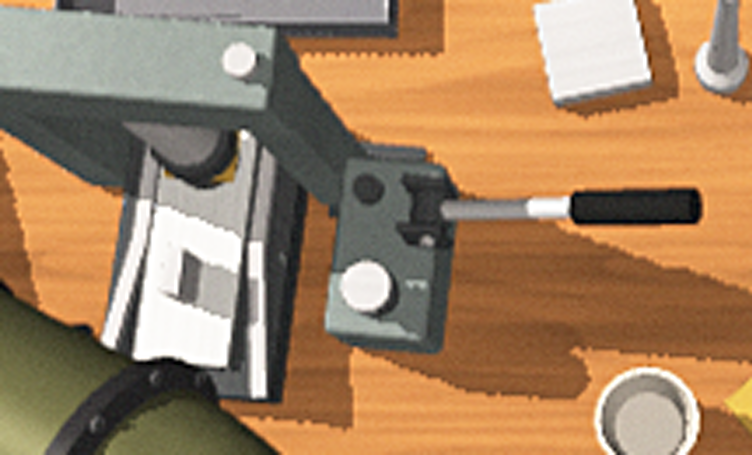

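Seen from above, the carrier lies in the guides, with its plate at crop (190,285), where it was expected. The sleeve is at (572–700, 207) and the plunger head at (367,287).

```bash
python3 - <<'E'
from fit import *
p=np.load("press.npy"); T,S=cam("top"),cam("scene")
print(onz(T,(311.4,219.1),.2134), onz(T,(317.1,219.8),.2175), tri([(T,(317.1,219.8)),(S,(330.9,227.5))]))
print(onz(T,(234.9,241.9),.14),tri([(T,(233.2,242.2)),(S,(406,241))]))
t=w(p,(-.05,-.39,0)); print(t); rel([t[0],t[1],.30],176.0)
E
```

```text
[ 0.57506697 -0.05411801  0.2134    ] [ 0.57238122 -0.06901598  0.2175    ] (array([ 0.5736879 , -0.05757673,  0.20999399]), [array([-4.4,  0.1]), array([-4.3, -0.1])])
[0.52582143 0.1580095  0.14      ] (array([0.52640659, 0.16566439, 0.13161583]), [array([-0.5, -0. ]), array([-0.4,  0. ])])
[ 0.57597138 -0.06749074  0.        ]
rel [-0.3096 -0.7818  0.0352] spin -0.00036251640848392855
```

>>> drive_tool([
  {"claw": 0,"translation": [-0.308,-0.78,0.035],"spin": 0},
  {"claw": 0,"translation": [-0.308,-0.78,0.035],"spin": 0},
  {"claw": 0,"translation": [-0.308,-0.78,0.035],"spin": 0},
  {"claw": 0,"translation": [-0.308,-0.78,0.035],"spin": 0},
  {"claw": 0,"translation": [-0.308,-0.78,0.035],"spin": 0},
  {"claw": 0,"translation": [-0.308,-0.78,0.035],"spin": 0},
  {"claw": 0,"translation": [-0.308,-0.78,0.035],"spin": 0},
  {"claw": 0,"translation": [-0.308,-0.78,0.035],"spin": 0},
  {"claw": 0,"translation": [-0.308,-0.78,0.035],"spin": 0},
  {"claw": 0,"translation": [-0.308,-0.78,0.035],"spin": 0},
  {"claw": 0,"translation": [-0.308,-0.78,0.035],"spin": 0},
  {"claw": 0,"translation": [-0.308,-0.78,0.09],"spin": 0},
  {"claw": 0,"translation": [-0.308,-0.78,0.09],"spin": 0},
  {"claw": 0,"translation": [-0.308,-0.78,0.09],"spin": 0},
])

```text
time_s: 16.55
tool_pos: [0.5749, -0.0651, 0.2733]
orientation: [[-0.998, 0.068, -0.0], [0.068, 0.998, 0.0], [0.0, 0.0, -1.0]]
wrist_force: [-0.3, -0.3, 0.6]
width: -0.002
gripper_force: 0.0
```

```bash
python3 - <<'E'
from fit import *
s=st()
for z in (.24,.084): rel([.575,-.066,z],176)
E
```

```text
16.55 pos [ 0.5749 -0.0651  0.2733] yaw 176.07 F [-0.3 -0.3  0.6] w -0.002 q [ 40.  32. -60.  89.  28.  76.  62.]
rel [-0.0004 -0.0018  0.0667] spin 0.0004021690400856907
rel [-0.0005 -0.0019  0.3787] spin 0.0004021690400856907
```

>>> drive_tool([
  {"claw": 0,"translation": [0,0,0.05],"spin": 0},
  {"claw": 0,"translation": [0,0,0.08],"spin": 0},
  {"claw": 0,"translation": [0,0,0.11],"spin": 0},
  {"claw": 0,"translation": [0,0,0.15],"spin": 0},
  {"claw": 0,"translation": [0,0,0.19],"spin": 0},
  {"claw": 0,"translation": [0,0,0.23],"spin": 0},
  {"claw": 0,"translation": [0,0,0.27],"spin": 0},
  {"claw": 0,"translation": [0,0,0.31],"spin": 0},
  {"claw": 0,"translation": [0,0,0.33],"spin": 0},
  {"claw": 0,"translation": [0,0,0.345],"spin": 0},
])

```text
time_s: 17.55
tool_pos: [0.5773, -0.064, 0.1025]
orientation: [[-0.998, 0.069, 0.005], [0.07, 0.998, 0.002], [-0.005, 0.003, -1.0]]
wrist_force: [-2.6, 4.9, 13.8]
width: 0.006
gripper_force: 5.8
```

>>> drive_tool([
  {"claw": 0,"translation": [0,0,0.012],"spin": 0},
  {"claw": 0,"translation": [0,0,0.02],"spin": 0},
  {"claw": 0,"translation": [0,0,0.026],"spin": 0},
  {"claw": 0,"translation": [0,0,0.03],"spin": 0},
])

```text
time_s: 17.95
tool_pos: [0.578, -0.0637, 0.0884]
orientation: [[-0.998, 0.069, 0.006], [0.069, 0.998, 0.002], [-0.006, 0.002, -1.0]]
wrist_force: [-0.5, 2.9, 14.2]
width: 0.005
gripper_force: 5.9
```

>>> drive_tool([
  {"claw": 0,"translation": [0,0,0.006],"spin": 0},
  {"claw": 0,"translation": [0,0,0.012],"spin": 0},
  {"claw": 0,"translation": [0,0,0.012],"spin": 0},
])

```text
time_s: 18.25
tool_pos: [0.5785, -0.0634, 0.0851]
orientation: [[-0.998, 0.069, 0.008], [0.069, 0.998, 0.001], [-0.008, 0.001, -1.0]]
wrist_force: [-7.7, 1.6, 37.2]
width: -0.003
gripper_force: 17.0
```

>>> drive_tool([
  {"claw": 0,"translation": [0,0,-0.1],"spin": 0},
  {"claw": 0,"translation": [0,0,-0.2],"spin": 0},
  {"claw": 0,"translation": [0,0,-0.3],"spin": 0},
  {"claw": 0,"translation": [0,0,-0.39],"spin": 0},
  {"claw": 0,"translation": [0,0,-0.39],"spin": 0},
  {"claw": 0,"translation": [0,0,-0.39],"spin": 0},
  {"claw": 0,"translation": [0,0,-0.39],"spin": 0},
])

```text
time_s: 18.95
tool_pos: [0.5749, -0.0665, 0.2739]
orientation: [[-0.998, 0.071, -0.001], [0.071, 0.998, -0.0], [0.001, -0.0, -1.0]]
wrist_force: [0.7, -0.9, 0.2]
width: -0.005
gripper_force: 0.0
```

```bash
python3 - <<'E'
from fit import *
st(); arm.grab_frame("scene"); det("scene",["lever_grip","carrier","carrier_handle","carrier_front"])
E
```

```text
18.95 pos [ 0.5749 -0.0665  0.2739] yaw 175.95 F [ 0.7 -0.9  0.2] w -0.005 q [ 40.  32. -60.  89.  28.  76.  62.]
lever_grip [([328.5, 226.4], 0.64), ([454.5, 245.7], 0.49)]
carrier [([169.9, 228.1], 0.94), ([458.0, 279.1], 0.67), ([270.8, 209.7], 0.57)]
carrier_handle [([464.0, 255.0], 0.83), ([157.3, 214.1], 0.74), ([268.9, 194.0], 0.66)]
carrier_front [([287.8, 224.2], 0.82), ([456.0, 250.3], 0.75), ([462.1, 312.1], 0.59)]
```

>>> drive_tool([
  {"claw": 0,"translation": [0,0,0.06],"spin": 0},
  {"claw": 0,"translation": [0,0,0.11],"spin": 0},
  {"claw": 0,"translation": [0,0,0.16],"spin": 0},
  {"claw": 0,"translation": [0,0,0.21],"spin": 0},
  {"claw": 0,"translation": [0,0,0.26],"spin": 0},
  {"claw": 0,"translation": [0,0,0.3],"spin": 0},
  {"claw": 0,"translation": [0,0,0.33],"spin": 0},
  {"claw": 0,"translation": [0,0,0.355],"spin": 0},
  {"claw": 0,"translation": [0,0,0.37],"spin": 0},
  {"claw": 0,"translation": [0,0,0.38],"spin": 0},
  {"claw": 0,"translation": [0,0,0.386],"spin": 0},
  {"claw": 0,"translation": [0,0,0.386],"spin": 0},
  {"claw": 0,"translation": [0,0,0.386],"spin": 0},
])

```text
time_s: 20.5
tool_pos: [0.577, -0.0644, 0.085]
orientation: [[-0.998, 0.07, 0.005], [0.07, 0.998, 0.001], [-0.005, 0.001, -1.0]]
wrist_force: [-6.9, 1.4, 31.9]
width: 0.002
gripper_force: 14.9
```

>>> drive_tool([
  {"claw": 0,"translation": [0,0,-0.1],"spin": 0},
  {"claw": 0,"translation": [0,0,-0.2],"spin": 0},
  {"claw": 0,"translation": [0,0,-0.3],"spin": 0},
  {"claw": 0,"translation": [0,0,-0.386],"spin": 0},
  {"claw": 0,"translation": [0,0,-0.386],"spin": 0},
  {"claw": 0,"translation": [0,0,-0.386],"spin": 0},
  {"claw": 0,"translation": [0,0,-0.386],"spin": 0},
  {"claw": 0,"translation": [0,0,-0.386],"spin": 0},
])

```text
time_s: 21.3
tool_pos: [0.5745, -0.0669, 0.2726]
orientation: [[-0.997, 0.071, -0.003], [0.071, 0.997, 0.0], [0.003, 0.0, -1.0]]
wrist_force: [-0.0, 0.0, 0.1]
width: 0.005
gripper_force: 0.0
```

>>> drive_tool([
  {"claw": 0,"translation": [0,0,0.06],"spin": 0},
  {"claw": 0,"translation": [0,0,0.11],"spin": 0},
  {"claw": 0,"translation": [0,0,0.16],"spin": 0},
  {"claw": 0,"translation": [0,0,0.21],"spin": 0},
  {"claw": 0,"translation": [0,0,0.26],"spin": 0},
  {"claw": 0,"translation": [0,0,0.3],"spin": 0},
  {"claw": 0,"translation": [0,0,0.33],"spin": 0},
  {"claw": 0,"translation": [0,0,0.355],"spin": 0},
  {"claw": 0,"translation": [0,0,0.37],"spin": 0},
  {"claw": 0,"translation": [0,0,0.38],"spin": 0},
  {"claw": 0,"translation": [0,0,0.386],"spin": 0},
  {"claw": 0,"translation": [0,0,0.386],"spin": 0},
  {"claw": 0,"translation": [0,0,0.386],"spin": 0},
])

```text
time_s: 22.6
tool_pos: [0.5765, -0.0644, 0.0847]
orientation: [[-0.998, 0.069, 0.004], [0.069, 0.998, 0.001], [-0.004, 0.001, -1.0]]
wrist_force: [-7.8, 1.1, 36.3]
width: 0.008
gripper_force: 17.0
```

>>> drive_tool([
  {"claw": 0,"translation": [0,0,-0.1],"spin": 0},
  {"claw": 0,"translation": [0,0,-0.2],"spin": 0},
  {"claw": 0,"translation": [0,0,-0.3],"spin": 0},
  {"claw": 0,"translation": [0,0,-0.386],"spin": 0},
  {"claw": 0,"translation": [0,0,-0.386],"spin": 0},
  {"claw": 0,"translation": [0,0,-0.386],"spin": 0},
  {"claw": 0,"translation": [0,0,-0.386],"spin": 0},
  {"claw": 0,"translation": [0,0,-0.386],"spin": 0},
])

```text
time_s: 23.4
tool_pos: [0.5745, -0.0669, 0.2724]
orientation: [[-0.997, 0.071, -0.003], [0.071, 0.997, 0.0], [0.003, 0.0, -1.0]]
wrist_force: [-0.6, 0.1, 0.7]
width: 0.004
gripper_force: 0.0
```

>>> drive_tool([
  {"claw": 0,"translation": [0.127,0.45,-0.02],"spin": 0},
  {"claw": 0,"translation": [0.127,0.45,-0.02],"spin": 0},
  {"claw": 0,"translation": [0.127,0.45,-0.02],"spin": 0},
  {"claw": 0,"translation": [0.127,0.45,-0.02],"spin": 0},
  {"claw": 0,"translation": [0.127,0.45,-0.02],"spin": 0},
  {"claw": 0,"translation": [0.127,0.45,-0.02],"spin": 0},
  {"claw": 0,"translation": [0.127,0.45,-0.02],"spin": 0},
  {"claw": 0,"translation": [0.127,0.45,0.06],"spin": 0},
  {"claw": 0,"translation": [0.127,0.45,0.14],"spin": 0},
  {"claw": 0,"translation": [0.127,0.45,0.2],"spin": 0},
  {"claw": 0,"translation": [0.127,0.45,0.22],"spin": 0},
  {"claw": 0,"translation": [0.127,0.45,0.22],"spin": 0},
])

```text
time_s: 24.6
tool_pos: [0.5276, 0.1607, 0.1628]
orientation: [[-0.997, 0.073, -0.003], [0.073, 0.997, -0.001], [0.003, -0.001, -1.0]]
wrist_force: [-0.2, 0.1, 0.4]
width: -0.001
gripper_force: 0.0
```

```bash
python3 - <<'E'
from fit import *
st(); rel([.527,.162,.126])
im=arm.grab_frame("scene"); det("scene",["lever_grip","carrier","carrier_front","release_top"])
cv2.imwrite("pics/s6.png",cv2.resize(im[190:320,310:510],None,fx=3.5,fy=3.5,interpolation=cv2.INTER_CUBIC))
E
```

```text
24.6 pos [0.5276 0.1607 0.1628] yaw 175.83 F [-0.2  0.1  0.4] w -0.001 q [ 15.  35. -55. 102.  32.  61.  33.]
rel [0.0012 0.0025 0.0737] spin None
lever_grip [([329.7, 229.3], 0.93), ([457.0, 305.8], 0.22)]
carrier [([272.5, 211.6], 0.92), ([167.4, 225.0], 0.62), ([459.3, 278.4], 0.58)]
carrier_front [([284.5, 224.0], 0.81), ([191.0, 226.7], 0.8), ([460.9, 309.1], 0.61)]
release_top [([408.6, 239.8], 0.5)]
```

View pics/s6.png

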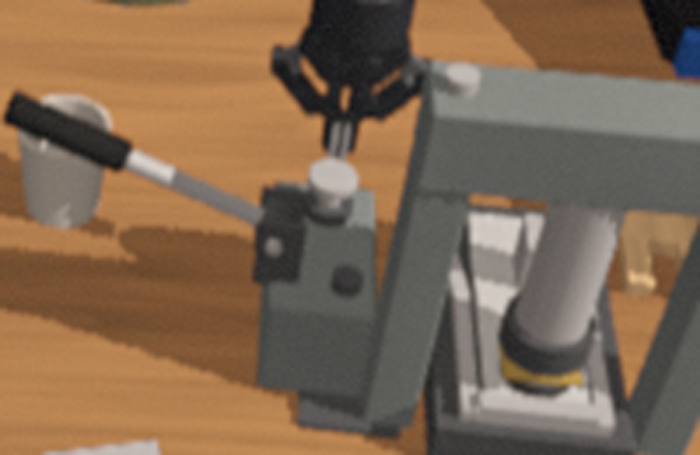

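The fingertips at (340,150) stand over the plunger head at (333,180). The lever is up and the carrier is still home.

>>> drive_tool([
  {"claw": 0,"translation": [0.001,0.002,0.035],"spin": 0},
  {"claw": 0,"translation": [0.001,0.002,0.05],"spin": 0},
  {"claw": 0,"translation": [0.001,0.002,0.06],"spin": 0},
  {"claw": 0,"translation": [0.001,0.002,0.068],"spin": 0},
  {"claw": 0,"translation": [0.001,0.002,0.076],"spin": 0},
  {"claw": 0,"translation": [0.001,0.002,0.08],"spin": 0},
  {"claw": 0,"translation": [0.001,0.002,0.08],"spin": 0},
  {"claw": 0,"translation": [0.001,0.002,0.08],"spin": 0},
])

```text
time_s: 25.65
tool_pos: [0.5277, 0.1635, 0.126]
orientation: [[-0.997, 0.071, 0.002], [0.071, 0.997, -0.001], [-0.002, -0.001, -1.0]]
wrist_force: [-3.8, -3.4, 14.1]
width: 0.0
gripper_force: 7.6
```

>>> drive_tool([
  {"claw": 0,"translation": [0,0,0.004],"spin": 0},
  {"claw": 0,"translation": [0,0,0.004],"spin": 0},
  {"claw": 0,"translation": [0,0,0.004],"spin": 0},
])

```text
time_s: 25.95
tool_pos: [0.5278, 0.1636, 0.1258]
orientation: [[-0.997, 0.071, 0.003], [0.071, 0.997, -0.002], [-0.003, -0.001, -1.0]]
wrist_force: [-7.5, -5.7, 32.7]
width: 0.002
gripper_force: 16.2
```

>>> drive_tool([
  {"claw": 0,"translation": [0,0,-0.04],"spin": 0},
  {"claw": 0,"translation": [0,0,-0.1],"spin": 0},
  {"claw": 0,"translation": [0,0,-0.2],"spin": 0},
  {"claw": 0,"translation": [0,0,-0.3],"spin": 0},
  {"claw": 0,"translation": [0,0,-0.36],"spin": 0},
  {"claw": 0,"translation": [0,0,-0.36],"spin": 0},
  {"claw": 0,"translation": [0,0,-0.36],"spin": 0},
  {"claw": 0,"translation": [0,0,-0.36],"spin": 0},
])

```text
time_s: 26.75
tool_pos: [0.5271, 0.1629, 0.3012]
orientation: [[-0.997, 0.071, -0.001], [0.071, 0.997, -0.001], [0.001, -0.001, -1.0]]
wrist_force: [-0.5, -1.2, 0.7]
width: -0.003
gripper_force: 0.0
```

```bash
python3 - <<'E'
from fit import *
st(); arm.grab_frame("scene"); det("scene",["lever_grip","carrier_handle","carrier_front","release_top"])
E
```

```text
26.75 pos [0.5271 0.1629 0.3012] yaw 175.93 F [-0.5 -1.2  0.7] w -0.003 q [ 18.  28. -60.  90.  24.  77.  41.]
lever_grip [([328.4, 225.1], 0.61)]
carrier_handle [([464.1, 253.8], 0.84), ([269.1, 193.5], 0.81), ([461.8, 308.3], 0.74)]
carrier_front [([193.0, 226.5], 0.71), ([460.0, 309.0], 0.66), ([392.8, 256.2], 0.44)]
release_top [([170.9, 273.8], 0.53), ([405.8, 239.3], 0.5)]
```

Plunger bottomed at 32.7 N and has come back out, the lever is up and the carrier is home.

```bash
python3 -c "
from station import arm
print(arm.close_job())"
```

```text
the job is handed in; nothing more can be done
None
```

I handed the job in at about 27 s: the carrier is home against the back stop, the lever had three full strokes, the plunger was pushed fully in and came back out, and I saw no bystander disturbed; the hand-in returned no verdict.

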